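Tug-test the bag clips on a recipe stand and replace the worn one

TASK

Three bag clips hold the recipe card on its stand, and one of them has lost its spring. Tug the clips gently upward to find the one that gives way, without dragging the sound ones off their seat, and put it in the wooden box. Then set the new clip from the box's rim on the card in the gap it left, pressed fully home and upright.

Things in the scene. Friction and masses are not known exactly. Their poses are not given: they have to be found in the camera images.
- stand: Recipe stand, fixed: an oak block 60 mm deep and 235 mm long with an upright thin wooden board in it, a ruled white card on its face; together (called the card) 5 mm thick and 220 mm long. Origin: centre of the underside, on the worktop. y runs along the card, z up, x is normal to the card. The card's top edge is 85 mm above the origin; clips sit on it about 75 mm apart.
- clip_1: White plastic bag clip of the peg kind, astride the card's top edge, jaws down, two tails up. One of clip_1, clip_2, clip_3 is worn, two are sound; they look alike and their order along the card varies. Drawn straight up by its cheeks, a sound clip holds to 8 N or more (at most 15), the worn one slides at 1 to 4 N. Origin: the seat in its throat (see clip_new). Weight 55 g.
- clip_2: Clip like clip_1. All clips: y along the jaws and the edge, z up. Below the origin the jaws reach 31 mm down (rubber pads 14 to 22 mm down, flared lips below). Above it two end cheeks stand 3 to 32 mm up, 44 mm over their outer faces in y, 12.5 mm wide in x, with the hinge pin 18 mm up. Tails: 20 to 50 mm up, 38 mm long in y, splayed to 26 mm over their outer faces (x) at the top.
- clip_3: Clip like clip_1. Held by its cheeks (fingers closing along y) a clip stays shut, so a tug feels its spring; keep fingertips above the card's edge there, as it runs on past the clip. Squeezing a sound clip's tails together (in x) until they stop, about 14 mm wide, takes 12 to 16 N and opens its jaws to about 18 mm; let go, the spring shuts them.
- clip_new: A new, sound clip of the same make, astride the near (-x) end wall of the box, within 10 mm of that wall's middle, jaws down, tails up. Origin of every clip: its seat, the underside of the crosspiece in its throat, which rests on the edge it straddles: fully home means origin at the height of that edge. Axes and sizes: see clip_2 and clip_3.
- clip_box: Open wooden box, fixed, 155 mm (x) by 135 mm (y), 48 mm high, walls and floor 5 mm. Origin: centre of the underside, on the worktop. The new clip sits on its -x end wall, whose middle plane is 75 mm from the origin; the rest of the box is free for the worn clip.
- honey_jar: Bystander: honey jar with a screw lid, 58 mm wide, 86 mm tall, behind the work; origin at the centre of its underside.
- mug: Bystander: white mug, 95 mm tall, behind the stand; origin at its underside.
- timer: Bystander: egg timer, 62 mm wide, 57 mm tall, behind the work; origin at the centre of its underside.

How it is judged:
On the way, in this order (a step that is already met when the one before it is completed fails the run):
1. a clip is drawn clear of the card (z of any of clip_1, clip_2, clip_3 in the frame of stand above 0.12 m), for 0.1 s.
2. that clip lies in the box, let go (((x of clip_1 in the frame of clip_box between -0.0725 and 0.0725 m and y of clip_1 in the frame of clip_box between -0.0625 and 0.0625 m and z of clip_1 in the frame of clip_box between 0 and 0.07 m and contact force between the fingers and clip_1 below 0.05 N and linear speed of clip_1 below 0.02 m/s) or (x of clip_2 in the frame of clip_box between -0.0725 and 0.0725 m and y of clip_2 in the frame of clip_box between -0.0625 and 0.0625 m and z of clip_2 in the frame of clip_box between 0 and 0.07 m and contact force between the fingers and clip_2 below 0.05 N and linear speed of clip_2 below 0.02 m/s) or (x of clip_3 in the frame of clip_box between -0.0725 and 0.0725 m and y of clip_3 in the frame of clip_box between -0.0625 and 0.0625 m and z of clip_3 in the frame of clip_box between 0 and 0.07 m and contact force between the fingers and clip_3 below 0.05 N and linear speed of clip_3 below 0.02 m/s))), for 0.2 s.
3. the new clip sits fully home on the card in the gap, let go (z of clip_new in the frame of stand between 0.081 and 0.089 m and x of clip_new in the frame of stand between -0.005 and 0.005 m and y of clip_new in the frame of stand between -0.1 and 0.1 m and angle between clip_new's own z axis and vertical below 0.12 rad and angle between the y axis of clip_new and the y axis of stand, either way round below 0.15 rad and contact force between clip_new and stand above 8 N and distance between each of clip_1, clip_2, clip_3 and clip_new above 0.05 m and contact force between the fingers and clip_new below 0.05 N and linear speed of clip_new below 0.02 m/s), for 0.2 s.
At the end, for the whole second after the job is handed in: The worn clip lies in the box. The new clip is on the card, 50 mm or more from the others. It and both sound clips sit home: seat within 4 mm of the card's edge, 7 degrees of upright, 8 of the card's line, 100 mm of its middle, gripping the card with both jaws (8 N in sum). All let go and at rest (all of step 3 and (((x of clip_1 in the frame of clip_box between -0.0725 and 0.0725 m and y of clip_1 in the frame of clip_box between -0.0625 and 0.0625 m and z of clip_1 in the frame of clip_box between 0 and 0.07 m and contact force between the fingers and clip_1 below 0.05 N and linear speed of clip_1 below 0.02 m/s) and (z of clip_2 in the frame of stand between 0.081 and 0.089 m and x of clip_2 in the frame of stand between -0.005 and 0.005 m and y of clip_2 in the frame of stand between -0.1 and 0.1 m and angle between clip_2's own z axis and vertical below 0.12 rad and angle between the y axis of clip_2 and the y axis of stand, either way round below 0.15 rad and contact force between clip_2 and stand above 8 N) and (z of clip_3 in the frame of stand between 0.081 and 0.089 m and x of clip_3 in the frame of stand between -0.005 and 0.005 m and y of clip_3 in the frame of stand between -0.1 and 0.1 m and angle between clip_3's own z axis and vertical below 0.12 rad and angle between the y axis of clip_3 and the y axis of stand, either way round below 0.15 rad and contact force between clip_3 and stand above 8 N)) or ((x of clip_2 in the frame of clip_box between -0.0725 and 0.0725 m and y of clip_2 in the frame of clip_box between -0.0625 and 0.0625 m and z of clip_2 in the frame of clip_box between 0 and 0.07 m and contact force between the fingers and clip_2 below 0.05 N and linear speed of clip_2 below 0.02 m/s) and (z of clip_1 in the frame of stand between 0.081 and 0.089 m and x of clip_1 in the frame of stand between -0.005 and 0.005 m and y of clip_1 in the frame of stand between -0.1 and 0.1 m and angle between clip_1's own z axis and vertical below 0.12 rad and angle between the y axis of clip_1 and the y axis of stand, either way round below 0.15 rad and contact force between clip_1 and stand above 8 N) and (z of clip_3 in the frame of stand between 0.081 and 0.089 m and x of clip_3 in the frame of stand between -0.005 and 0.005 m and y of clip_3 in the frame of stand between -0.1 and 0.1 m and angle between clip_3's own z axis and vertical below 0.12 rad and angle between the y axis of clip_3 and the y axis of stand, either way round below 0.15 rad and contact force between clip_3 and stand above 8 N)) or ((x of clip_3 in the frame of clip_box between -0.0725 and 0.0725 m and y of clip_3 in the frame of clip_box between -0.0625 and 0.0625 m and z of clip_3 in the frame of clip_box between 0 and 0.07 m and contact force between the fingers and clip_3 below 0.05 N and linear speed of clip_3 below 0.02 m/s) and (z of clip_1 in the frame of stand between 0.081 and 0.089 m and x of clip_1 in the frame of stand between -0.005 and 0.005 m and y of clip_1 in the frame of stand between -0.1 and 0.1 m and angle between clip_1's own z axis and vertical below 0.12 rad and angle between the y axis of clip_1 and the y axis of stand, either way round below 0.15 rad and contact force between clip_1 and stand above 8 N) and (z of clip_2 in the frame of stand between 0.081 and 0.089 m and x of clip_2 in the frame of stand between -0.005 and 0.005 m and y of clip_2 in the frame of stand between -0.1 and 0.1 m and angle between clip_2's own z axis and vertical below 0.12 rad and angle between the y axis of clip_2 and the y axis of stand, either way round below 0.15 rad and contact force between clip_2 and stand above 8 N)))); the robot touches nothing.
It fails at once if a clip that grips well is dragged more than 6 mm up off its seat ((z of clip_1 in the frame of stand above 0.091 m and contact force between clip_1 and stand above 9 N) or (z of clip_2 in the frame of stand above 0.091 m and contact force between clip_2 and stand above 9 N) or (z of clip_3 in the frame of stand above 0.091 m and contact force between clip_3 and stand above 9 N)).
It fails at once if a clip that grips well is shifted more than 15 mm ((distance of clip_1 from where it was at the start of the episode above 0.015 m and contact force between clip_1 and stand above 9 N) or (distance of clip_2 from where it was at the start of the episode above 0.015 m and contact force between clip_2 and stand above 9 N) or (distance of clip_3 from where it was at the start of the episode above 0.015 m and contact force between clip_3 and stand above 9 N)).
It fails at once if a bystander is pushed more than 20 mm or tipped (distance of any of honey_jar, mug, timer from where it was at the start of the episode above 0.02 m or angle between any of honey_jar, mug, timer's own z axis and vertical above 0.3 rad).
It also fails if it takes over 72 s, if anything falls off the work surface, if the arm or the gripper's body presses on something with over 40 N, if the wrist force passes 120 N, or if a joint passes its speed limit or range.

ROBOT

A 6-joint arm with a two-finger parallel gripper is mounted at the origin on a cart in front of the work surface, level with it; the furniture and walls round the work are solid. World frame = base frame: x ahead of the robot, y to its left, z up, the work surface at z = 0. Lengths are in m, angles in rad, forces in N, time in s.
With the tool pointing down it reaches from about 0.35 to 0.85 m from the base axis. Payload 8.1 kg.
Tool frame: the origin (TCP) lies at the very end of the fingers, on their centre line; the grasp point (between the pads) lies 19 mm behind it; z points along the fingers, y is the line along which they close (so a half turn about z gives the same grasp; the last joint's range is limited). The gripper opens to 93 mm and grips with 3 to 60 N. Pads are 15 mm wide; open, the fingers measure 128 mm over their backs; the gripper's body (75 mm by 188 mm) begins 65 mm behind the grasp point.
Start: joints at [-1.193, 0.13, 1.488, -0, 1.523, -0.085], TCP at [0.268, -0.537, 0.219] pointing down, gripper open.
Joint ranges: [-2.96, 2.96], [-0.89, 2.26], [0.02, 2.5], [-1.34, 4.48], [0, 2.73], [-2.66, 2.66]. Speed limits (rad/s): [2.39, 2.39, 2.79, 3.14, 3.14, 3.14].

INTERFACE

Orientations are given as a rotation vector (axis times angle).
In Python, from plant import monitor, eyes, ticket gives the robot as it stands.
- The arm moves only by the tool arm_command, never from a script. Its argument "deltas" is a list that holds one entry, the list of rows, each a list of 6 numbers: the shift along the world's x, y, z in cm, then the turn, a rotation vector about the world's x, y, z in degrees. In form: [[[tx, ty, tz, rx, ry, rz], ...]]. A call has 1 to 12 rows; each row shifts and turns the commanded pose from where the row before left it; what a row does not reach is not made up. A row lasts 1/12 s, in which the tool goes at most 41.7 mm and 7.16 degrees, less where a joint would pass 70% of its speed; a pose out of reach is approached as far as the arm can. A call is refused whole if a number of a shift passes 4.17 or a number of a turn 7.16, either way. A call with a gripper value outside its range is refused whole. "gripper" is the opening, from -1 (shut) to 1 (fully open), set as the call begins (left out, the last holds). The fingers move at their own pace and stop on an object; "squeeze" is the grip in N (left out, the last holds). Time passes only in rows, so rows that do not move let the fingers close. It gives the time, the measured TCP pose, the force, the opening and the grip force at its end, in the units of the state.
- monitor.read_state(): the state, without advancing time (a new reading comes with each control period).
- eyes.read_camera(name): name is "scene" or "top" or "wrist"; returns the picture (400x640x3 uint8, blue, green, red); there is no depth.
- eyes.camera_model(name): a dict with "fx", "fy", "cx", "cy" (pixels), "rvec" (rotation vector, rad) and "tvec" (3), from world to camera coordinates, as OpenCV has them. Camera axes: x right, y down, z forward; pixel columns grow to the right and rows downward; lengths in m; the calibration is good to about 2 mm. A picture is of the moment at which its call begins: read the wrist's pose just before it. camera_model takes no time and is no camera call; for the wrist camera it gives the pose at the moment of the call.
- ticket.close_job(): hands the job in; it is judged then, once.
The state is a dict: "t": time; "q": joint angles; "dq": joint speeds; "joint_torque": joint torques, N m; "tool_pos": TCP position; "orientation": TCP orientation; "force": force on the tool from outside, world axes, zero at the start; "wrist_torque": the same for the moment, N m; "opening": finger opening in m; "gripper_force": force on a finger pad.
Only numpy, scipy, OpenCV 4.12 (cv2) and the standard library are available. Lean on these libraries where they do the work, as an engineer would, in place of code of your own. Each camera call takes 0.05 s, during which the arm holds its last target. There are 200 camera calls.

## Working session

There is one attempt and no reset: what is moved stays moved. The work goes in short steps, Python scripts to look and compute and a tool call to move; the robot and the scene stay as the last step left them, time stands still between calls to the robot, and variables do not carry over. Pictures are saved under pics/ and viewed, at most 10 in all, crops included, and the job is handed in when it is done.

Besides the shell and the picture viewer there is one more tool, called after "Emit:" as name([rows], argument=value, ...), one row to a line, values as JSON. arm_command: Moves the arm, as the interface text tells. Its arguments: {"type":"object","properties":{"deltas":{"type":"array"},"gripper":{"type":"number"},"squeeze":{"type":"number"}},"required":["deltas"]}

```bash
ls; mkdir -p pics; python3 - <<'E'
from plant import monitor, eyes
import cv2
s=monitor.read_state(); print({k:(v if isinstance(v,float) else [round(float(a),3) for a in v] if hasattr(v,'__len__') else v) for k,v in s.items()})
for n in("scene","top"):
    cv2.imwrite(f"pics/{n}0.png",eyes.read_camera(n)); print(n,eyes.camera_model(n))
E
```

```text
pics
{'t': 0.0, 'q': [-1.193, 0.131, 1.489, -0.0, 1.523, -0.085], 'dq': [-0.001, -0.0, 0.001, -0.002, 0.0, 0.0], 'joint_torque': [0.001, -55.984, -49.176, 0.077, 0.035, -0.0], 'tool_pos': [0.268, -0.536, 0.218], 'orientation': [-3.056, -0.72, 0.0], 'force': [-0.734, 0.509, 0.416], 'wrist_torque': [-0.026, -0.024, -0.019], 'gripper_force': 0.0, 'opening': 0.0927348927899238}
scene {'fx': 424.896755990609, 'fy': 424.896755990609, 'cx': 323.8757779258948, 'cy': 196.60714094605595, 'rvec': array([ 0.68657843, -2.69386435,  1.05968641]), 'tvec': array([0.46631421, 0.25865831, 0.87248775])}
top {'fx': 388.89421364759227, 'fy': 388.89421364759227, 'cx': 325.281319023793, 'cy': 198.41723831107595, 'rvec': array([ 2.19738787, -2.16196046,  0.09732542]), 'tvec': array([-0.04696056,  0.56708133,  0.97346695])}
```

View pics/scene0.png

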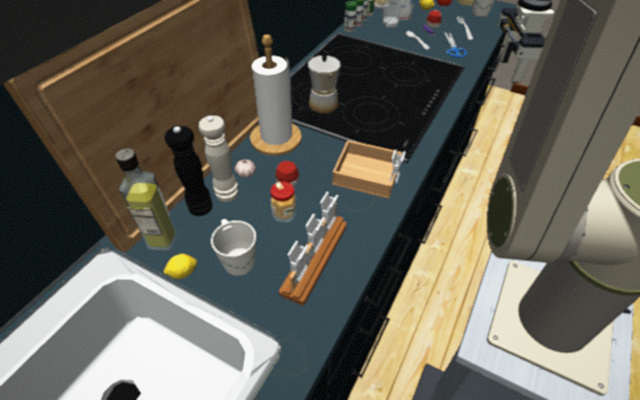

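View pics/top0.png

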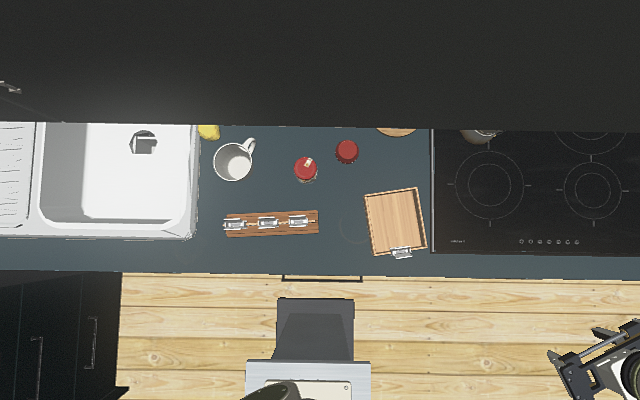

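The scene view shows the stand with three white clips around (297,260), (315,232) and (329,207), and the box at (370,168) with the new clip at (399,163). The top view has the clips at about (234,224), (267,223) and (298,221), and the new clip at (401,253). I'll enlarge both.

```bash
python3 - <<'E'
import cv2,numpy as np
t=cv2.imread("pics/top0.png");s=cv2.imread("pics/scene0.png")
def c(im,x,y,w,h,f):
    o=cv2.resize(im[y:y+h,x:x+w],None,fx=f,fy=f,interpolation=cv2.INTER_CUBIC)
    for i in range(0,w,10): cv2.putText(o,str(x+i) if i%20==0 else '|',(i*f,8),0,.3,(0,255,255))
    for i in range(10,h,10): cv2.putText(o,str(y+i),(0,i*f+3),0,.3,(0,255,255))
    return o
a=c(t,215,180,110,60,7);b=c(t,355,180,80,85,4)
cv2.imwrite("pics/c1.png",np.vstack([a]))
d=c(s,270,185,80,120,5);e=c(s,325,135,90,65,4)
W=np.zeros((600,780,3),np.uint8);W[:600,:400]=d;W[:260,410:770]=e;W[260:600,410:730]=b
cv2.imwrite("pics/c2.png",W)
E
```

```text
(no output)
```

View pics/c1.png

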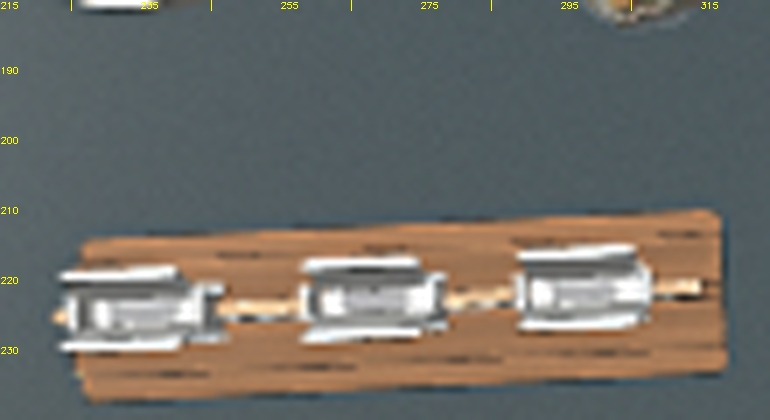

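View pics/c2.png

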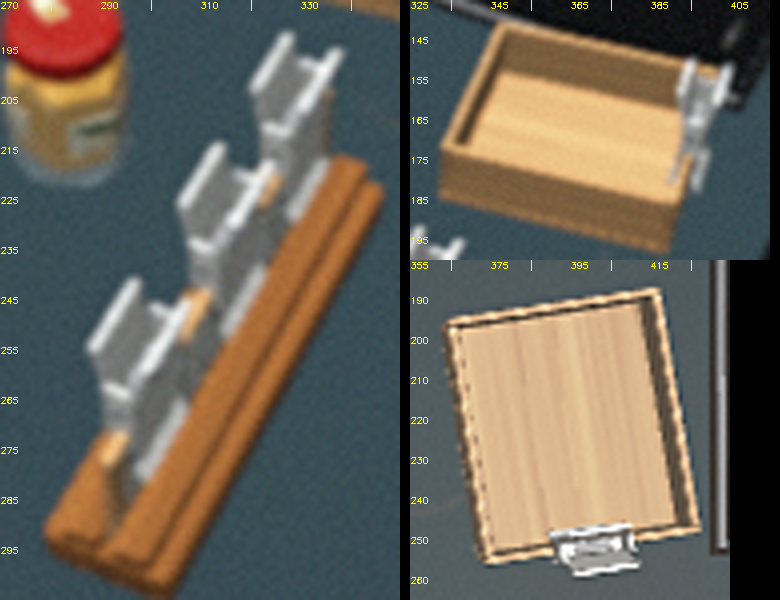

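Enlarged, the tail tops and box corners read clearly. I'll triangulate them between the top and scene views.

```bash
cat > h.py <<'E'
import cv2,numpy as np
from plant import monitor, eyes
def proj(m):
    R=cv2.Rodrigues(np.array(m["rvec"],float))[0];K=np.array([[m["fx"],0,m["cx"]],[0,m["fy"],m["cy"]],[0,0,1]])
    return K@np.c_[R,np.array(m["tvec"],float)]
def tri(P1,P2,a,b):
    a=np.array(a,float).T.reshape(2,-1);b=np.array(b,float).T.reshape(2,-1)
    X=cv2.triangulatePoints(P1,P2,a,b);return (X[:3]/X[3]).T
def atz(P,uv,z):
    o=[]
    for u,v in uv:
        A=np.array([P[0]-u*P[2],P[1]-v*P[2]]);o.append(np.linalg.solve(A[:,:2],-(A[:,2]*z+A[:,3])))
    return np.array(o)
E
python3 - <<'E'
from h import *
np.set_printoptions(precision=4,suppress=True)
T=proj(eyes.camera_model("top"));S=proj(eyes.camera_model("scene"))
t=lambda l:[(x/7+215,y/7+180) for x,y in l]; s=lambda l:[(x/5+270,y/5+185) for x,y in l]
for n,a,b in [("A",[(62,275),(177,270),(62,346),(180,343)],[(92,350),(137,280),(140,385),(187,318)]),
 ("B",[(303,265),(418,261),(303,338),(420,332)],[(182,208),(222,145),(228,230),(272,165)]),
 ("C",[(517,256),(635,247),(520,326),(636,321)],[(252,92),(290,35),(298,115),(340,52)])]:
    X=tri(T,S,t(a),s(b));print(n,X,X.mean(0)); Y=atz(T,t(a),.135);print(Y.mean(0))
print("block",atz(T,t([(88,402),(728,370),(720,212),(80,242)]),.02))
b=lambda l:[((x-410)/4+355,(y-260)/4+180) for x,y in l]
B=atz(T,b([(443,322),(658,290),(700,530),(487,565)]),.048);print("box rim",B,B.mean(0))
print("new",atz(T,b([(555,533),(632,525),(572,576),(638,566)]),.093))
E
```

```text
A [[0.5065 0.1923 0.1317]
 [0.5086 0.155  0.1315]
 [0.484  0.1933 0.1252]
 [0.4853 0.1554 0.1219]] [0.4961 0.174  0.1276]
[0.4966 0.1725]
B [[0.5112 0.1143 0.131 ]
 [0.5132 0.077  0.1311]
 [0.4886 0.1142 0.1301]
 [0.4901 0.0758 0.1302]] [0.5007 0.0953 0.1306]
[0.5009 0.0948]
C [[0.5158 0.045  0.1316]
 [0.5186 0.0064 0.1301]
 [0.4935 0.044  0.1279]
 [0.4945 0.0055 0.1309]] [0.5056 0.0252 0.1301]
[0.5057 0.025 ]
block [[ 0.4641  0.2099]
 [ 0.4795 -0.0231]
 [ 0.5372 -0.0192]
 [ 0.5224  0.2151]]
box rim [[ 0.5746 -0.1327]
 [ 0.5971 -0.2677]
 [ 0.4477 -0.2932]
 [ 0.4241 -0.1611]] [ 0.5109 -0.2137]
new [[ 0.4462 -0.1954]
 [ 0.4517 -0.2409]
 [ 0.4212 -0.2054]
 [ 0.4277 -0.2444]]
```

Emit:
arm_command([
  [[0.97, 2.63, 0.2, 0, 0, -0.95], [0.97, 2.63, 0.2, 0, 0, -0.95], [0.97, 2.63, 0.2, 0, 0, -0.95], [0.97, 2.63, 0.2, 0, 0, -0.95], [0.97, 2.63, 0.2, 0, 0, -0.95], [0.97, 2.63, 0.2, 0, 0, -0.95], [0.97, 2.63, 0.2, 0, 0, -0.95], [0.97, 2.63, 0.2, 0, 0, -0.95], [0.97, 2.63, 0.2, 0, 0, -0.95], [0.97, 2.63, 0.2, 0, 0, -0.95], [0.97, 2.63, 0.2, 0, 0, -0.95], [0.97, 2.63, 0.2, 0, 0, -0.95]],
], gripper=0.14, squeeze=20)

```text
t: 1.1
tool_pos: [0.3843, -0.2198, 0.2424]
orientation: [-3.114, -0.412, 0.0]
force: [0.3, -0.3, -0.0]
opening: 0.0532
gripper_force: 0.0
```

Emit:
arm_command([
  [[0.97, 2.63, 0.2, 0, 0, -0.95], [0.97, 2.63, 0.2, 0, 0, -0.95], [0.97, 2.63, 0.2, 0, 0, -0.95], [0.97, 2.63, 0.2, 0, 0, -0.95], [0.97, 2.63, 0.2, 0, 0, -0.95], [0.97, 2.63, 0.2, 0, 0, -0.95], [0.97, 2.63, 0.2, 0, 0, -0.95], [0.97, 2.63, 0.2, 0, 0, -0.95], [0.97, 2.63, 0.2, 0, 0, -0.95], [0.97, 2.63, 0.2, 0, 0, -0.95], [0.97, 2.63, 0.2, 0, 0, -0.95], [0.97, 2.63, 0.2, 0, 0, -0.95]],
])

```text
t: 2.1
tool_pos: [0.5007, 0.0958, 0.2663]
orientation: [3.14, 0.101, -0.001]
force: [0.5, -0.8, 0.8]
opening: 0.0532
gripper_force: 0.0
```

Emit:
arm_command([
  [[0, 0, 0, 0, 0, 0], [0, 0, 0, 0, 0, 0]],
])

```text
t: 2.27
tool_pos: [0.5005, 0.0955, 0.2661]
orientation: [3.14, 0.106, -0.002]
force: [-0.3, 0.5, -0.9]
opening: 0.0529
gripper_force: 0.0
```

```bash
python3 - <<'E'
from h import *
s=monitor.read_state();print(s['t'],s['tool_pos'],s['orientation'],s['opening'],s['force'])
m=eyes.camera_model("wrist");print(m)
im=eyes.read_camera("wrist");cv2.imwrite("pics/w1.png",im)
E
```

```text
2.2667 [0.50051738 0.09547972 0.2660509 ] [ 3.13967272e+00  1.06065845e-01 -1.95970645e-03] 0.05287238184916587 [-0.32096551  0.53197745 -0.87541384]
{'fx': 284.3499541868604, 'fy': 284.3499541868604, 'cx': 315.2611647945332, 'cy': 200.62285250784896, 'rvec': array([-2.13536814,  1.99394687,  0.28282116]), 'tvec': array([0.06107194, 0.44031591, 0.57764558])}
```

View pics/w1.png

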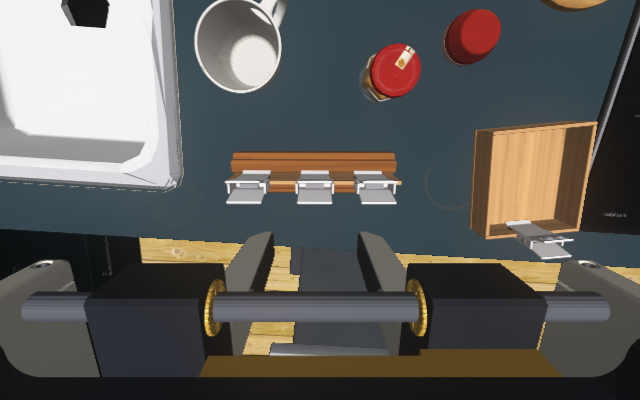

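The wrist view shows the three clips parallel to the image rows, at about (249,188), (316,188) and (377,188), with the new clip at (540,240). Clip B is centred between the fingers. Next: enlarge the view to measure more precisely.

```bash
python3 - <<'E'
import cv2,numpy as np
s=cv2.imread("pics/w1.png")
def c(im,x,y,w,h,f):
    o=cv2.resize(im[y:y+h,x:x+w],None,fx=f,fy=f,interpolation=cv2.INTER_CUBIC)
    for i in range(0,w,10): cv2.putText(o,str(x+i) if i%20==0 else '|',(i*f,8),0,.3,(0,255,255))
    for i in range(10,h,10): cv2.putText(o,str(y+i),(0,i*f+3),0,.3,(0,255,255))
    return o
a=c(s,220,145,190,65,4);b=c(s,465,195,130,65,5)
W=np.zeros((590,770,3),np.uint8);W[:260,:760]=a;W[265:590,:650]=b
cv2.imwrite("pics/w1c.png",W)
E
```

```text
(no output)
```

View pics/w1c.png

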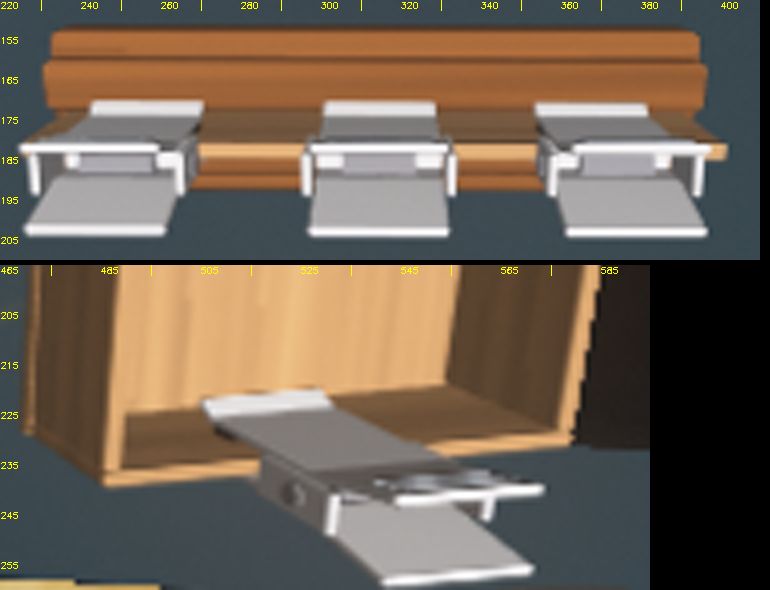

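```bash
python3 - <<'E'
from h import *
np.set_printoptions(precision=4,suppress=True)
T=proj(eyes.camera_model("top"));W=proj(eyes.camera_model("wrist"))
t=lambda l:[(x/7+215,y/7+180) for x,y in l]; w=lambda l:[(x/4+220,y/4+145) for x,y in l]
def rep(n,tt,ww,z):
    X=tri(T,W,tt,ww);Y=atz(W,ww,z);Z=atz(T,tt,z)
    yaw=lambda p:np.degrees(np.arctan2(-(p[0]-p[1])[0],-(p[0]-p[1])[1]*-1))
    print(n,"tri",X.mean(0),X[:,2],"W",Y.mean(0),"T",Z.mean(0),"yawW",yaw(Y[:2]),yaw(Y[2:]))
for n,a,b in [("A",[(62,275),(177,270),(62,346),(180,343)],[(24,148),(158,148),(26,230),(164,230)]),
 ("B",[(303,265),(418,261),(303,338),(420,332)],[(310,148),(448,148),(308,231),(448,231)]),
 ("C",[(517,256),(635,247),(520,326),(636,321)],[(575,149),(710,148),(567,232),(707,231)])]:
    rep(n,t(a),w(b),.135)
rep("new",[((x-410)/4+355,(y-260)/4+180) for x,y in [(555,533),(632,525),(572,576),(638,566)]],[(x/5+465,(y-265)/5+195) for x,y in [(397,499),(542,488),(383,582),(532,569)]],.098)
bw=[(x/5+465,(y-265)/5+195) for x,y in [(105,485),(572,443)]]; print("boxwall outer",atz(W,bw,.048))
ce=[(725/4+220,152/4+145)];print("card -y end",atz(W,ce,.085))
E
```

```text
A tri [0.4965 0.1721 0.1362] [0.1369 0.1368 0.1369 0.1341] W [0.4961 0.1722] T [0.4966 0.1725] yawW 3.8533863653448526 3.8499847960920497
B tri [0.5009 0.0951 0.1333] [0.1344 0.1318 0.1332 0.1336] W [0.5012 0.0954] T [0.5009 0.0948] yawW 3.8533863653449965 3.8499424334006154
C tri [0.5057 0.025  0.1347] [0.136  0.1328 0.1349 0.135 ] W [0.5058 0.0251] T [0.5057 0.025 ] yawW 4.2872177060951815 4.277148649903914
new tri [ 0.4375 -0.2205  0.1   ] [0.1074 0.0965 0.0987 0.0975] W [ 0.4377 -0.2225] T [ 0.4369 -0.2205] yawW 8.642076167462658 9.470290892472914
boxwall outer [[ 0.4253 -0.1611]
 [ 0.4475 -0.2934]]
card -y end [[ 0.5077 -0.0125]]
```

Heights come out at 0.133–0.136 m against the expected 0.135 m, and the two views agree. I'll descend on clip B first.

Emit:
arm_command([
  [[0.05, -0.04, -1.4, 0, 0, 0], [0, 0, -1.4, 0, 0, 0], [0, 0, -1.4, 0, 0, 0], [0, 0, -1.4, 0, 0, 0], [0, 0, -1.4, 0, 0, 0], [0, 0, -1.4, 0, 0, 0], [0, 0, -1.4, 0, 0, 0], [0, 0, -1.4, 0, 0, 0], [0, 0, -1.4, 0, 0, 0], [0, 0, -1.4, 0, 0, 0]],
])

```text
t: 3.15
tool_pos: [0.5008, 0.0925, 0.1258]
orientation: [3.14, 0.1, -0.001]
force: [-0.8, -0.2, 0.2]
opening: 0.0528
gripper_force: 0.0
```

Emit:
arm_command([
  [[0, 0, -0.7, 0, 0, 0], [0, 0, -0.7, 0, 0, 0], [0, 0, -0.7, 0, 0, 0], [0, 0, -0.7, 0, 0, 0], [0, 0, -0.6, 0, 0, 0], [0, 0, 0, 0, 0, 0], [0, 0, 0, 0, 0, 0]],
])

```text
t: 3.73
tool_pos: [0.501, 0.0939, 0.0924]
orientation: [3.14, 0.102, -0.001]
force: [0.6, 0.4, 0.8]
opening: 0.0533
gripper_force: 0.0
```

Emit:
arm_command([
  [[0, 0.08, 0, 0, 0, 0], [0, 0, 0, 0, 0, 0], [0, 0, 0, 0, 0, 0]],
])

```text
t: 3.98
tool_pos: [0.5016, 0.0949, 0.0932]
orientation: [-3.14, -0.102, -0.001]
force: [0.4, 0.9, -0.4]
opening: 0.0531
gripper_force: 0.0
```

Emit:
arm_command([
  [[0, 0, 0, 0, 0, 0], [0, 0, 0, 0, 0, 0], [0, 0, 0, 0, 0, 0], [0, 0, 0, 0, 0, 0], [0, 0, 0, 0, 0, 0], [0, 0, 0, 0, 0, 0]],
], gripper=-0.2, squeeze=15)

```text
t: 4.48
tool_pos: [0.5015, 0.0959, 0.0932]
orientation: [-3.138, -0.102, -0.001]
force: [-0.8, 5.7, 2.4]
opening: 0.0438
gripper_force: 15.0
```

Emit:
arm_command([
  [[0, 0.1, 0, 0, 0, 0], [0, 0, 0, 0, 0, 0], [0, 0, 0, 0, 0, 0]],
])

```text
t: 4.73
tool_pos: [0.5015, 0.096, 0.0931]
orientation: [-3.14, -0.102, -0.001]
force: [-2.5, 2.4, 6.0]
opening: 0.0435
gripper_force: 15.0
```

Emit:
arm_command([
  [[0, 0, 0.05, 0, 0, 0], [0, 0, 0, 0, 0, 0], [0, 0, 0, 0, 0, 0]],
])

```text
t: 4.98
tool_pos: [0.5013, 0.096, 0.0932]
orientation: [-3.139, -0.102, -0.001]
force: [1.1, 3.8, 1.7]
opening: 0.0437
gripper_force: 15.0
```

Emit:
arm_command([
  [[0, 0, 0.05, 0, 0, 0], [0, 0, 0, 0, 0, 0], [0, 0, 0, 0, 0, 0]],
])

```text
t: 5.23
tool_pos: [0.5012, 0.096, 0.0932]
orientation: [-3.139, -0.102, -0.0]
force: [3.0, 5.2, -3.2]
opening: 0.0438
gripper_force: 15.0
```

Emit:
arm_command([
  [[0, 0, 0.03, 0, 0, 0], [0, 0, 0, 0, 0, 0], [0, 0, 0, 0, 0, 0]],
])

```text
t: 5.48
tool_pos: [0.5011, 0.0959, 0.0932]
orientation: [-3.14, -0.102, 0.0]
force: [2.9, 5.0, -5.0]
opening: 0.044
gripper_force: 15.0
```

Emit:
arm_command([
  [[0, 0, 0.0, 0, 0, 0], [0, 0, 0, 0, 0, 0], [0, 0, 0, 0, 0, 0]],
])

```text
t: 5.73
tool_pos: [0.5011, 0.0959, 0.0932]
orientation: [-3.139, -0.102, 0.0]
force: [2.7, 5.0, -4.5]
opening: 0.0438
gripper_force: 15.0
```

Emit:
arm_command([
  [[0, 0, 0.02, 0, 0, 0], [0, 0, 0, 0, 0, 0], [0, 0, 0, 0, 0, 0]],
])

```text
t: 5.98
tool_pos: [0.501, 0.0959, 0.0932]
orientation: [-3.139, -0.102, 0.001]
force: [3.4, 4.5, -5.9]
opening: 0.0441
gripper_force: 15.0
```

B holds 6 N without moving, so it is sound. Release and go to C.

Emit:
arm_command([
  [[0, 0, -0.06, 0, 0, 0], [0, 0, 0, 0, 0, 0], [0, 0, 0, 0, 0, 0], [0, 0, 0, 0, 0, 0]],
], gripper=0.14)

```text
t: 6.32
tool_pos: [0.5011, 0.0954, 0.0935]
orientation: [3.139, 0.102, -0.0]
force: [0.2, 0.4, -0.0]
opening: 0.0531
gripper_force: 0.0
```

Emit:
arm_command([
  [[0, 0, 0.6, 0, 0, 0], [0, 0, 1.5, 0, 0, 0], [0, 0, 1.8, 0, 0, 0], [0, 0, 1.8, 0, 0, 0], [0, 0, 0.6, 0, 0, 0], [0.1, -1.4, 0, 0, 0, 0], [0.1, -1.4, 0, 0, 0, 0], [0.1, -1.4, 0, 0, 0, 0], [0.1, -1.4, 0, 0, 0, 0], [0.07, -1.4, 0, 0, 0, 0], [0, 0, 0, 0, 0, 0], [0, 0, 0, 0, 0, 0]],
])

```text
t: 7.32
tool_pos: [0.5058, 0.0253, 0.1563]
orientation: [-3.14, -0.099, 0.0]
force: [-0.9, -0.1, 0.5]
opening: 0.0531
gripper_force: 0.0
```

Emit:
arm_command([
  [[0, 0.05, -1.2, 0, 0, 0], [0, 0, -1.2, 0, 0, 0], [0, 0, -1.2, 0, 0, 0], [0, 0, -1.2, 0, 0, 0], [0, 0, -1.0, 0, 0, 0], [0, 0, -0.5, 0, 0, 0], [0, 0, 0, 0, 0, 0], [0, 0, 0, 0, 0, 0]],
])

```text
t: 7.98
tool_pos: [0.5057, 0.0263, 0.0932]
orientation: [-3.14, -0.102, 0.001]
force: [-0.3, 0.5, 0.2]
opening: 0.0531
gripper_force: 0.0
```

Emit:
arm_command([
  [[0, 0, 0, 0, 0, 0], [0, 0, 0, 0, 0, 0], [0, 0, 0, 0, 0, 0], [0, 0, 0, 0, 0, 0], [0, 0, 0, 0, 0, 0], [0, 0, 0, 0, 0, 0]],
], gripper=-0.2)

```text
t: 8.48
tool_pos: [0.5066, 0.0264, 0.0944]
orientation: [-3.14, -0.102, -0.003]
force: [0.4, 1.2, 5.7]
opening: 0.0437
gripper_force: 15.0
```

Emit:
arm_command([
  [[0, 0, 0.03, 0, 0, 0], [0, 0, 0, 0, 0, 0], [0, 0, 0, 0, 0, 0]],
])

```text
t: 8.73
tool_pos: [0.5065, 0.0264, 0.0944]
orientation: [-3.14, -0.102, -0.002]
force: [1.5, 3.6, 5.6]
opening: 0.044
gripper_force: 15.0
```

Emit:
arm_command([
  [[0, 0, 0.03, 0, 0, 0], [0, 0, 0, 0, 0, 0], [0, 0, 0, 0, 0, 0]],
])

```text
t: 8.98
tool_pos: [0.5065, 0.0264, 0.0944]
orientation: [-3.14, -0.102, -0.002]
force: [4.0, 3.8, 4.2]
opening: 0.0438
gripper_force: 15.0
```

Emit:
arm_command([
  [[0, 0, 0.05, 0, 0, 0], [0, 0, 0, 0, 0, 0], [0, 0, 0, 0, 0, 0]],
])

```text
t: 9.23
tool_pos: [0.5062, 0.0264, 0.0944]
orientation: [-3.14, -0.102, -0.001]
force: [4.8, 4.1, 0.3]
opening: 0.0437
gripper_force: 15.0
```

Emit:
arm_command([
  [[0, 0, 0.03, 0, 0, 0], [0, 0, 0, 0, 0, 0], [0, 0, 0, 0, 0, 0]],
])

```text
t: 9.48
tool_pos: [0.506, 0.0263, 0.0945]
orientation: [-3.14, -0.102, -0.0]
force: [5.7, 4.5, -1.0]
opening: 0.0432
gripper_force: 15.0
```

Emit:
arm_command([
  [[0, 0, 0.03, 0, 0, 0], [0, 0, 0, 0, 0, 0], [0, 0, 0, 0, 0, 0]],
])

```text
t: 9.73
tool_pos: [0.5058, 0.0264, 0.0945]
orientation: [-3.14, -0.102, 0.0]
force: [4.5, 3.8, -1.9]
opening: 0.0439
gripper_force: 15.0
```

Emit:
arm_command([
  [[0, 0, 0.03, 0, 0, 0], [0, 0, 0, 0, 0, 0], [0, 0, 0, 0, 0, 0]],
])

```text
t: 9.98
tool_pos: [0.5056, 0.0263, 0.0946]
orientation: [-3.14, -0.102, 0.001]
force: [4.3, 3.4, -4.2]
opening: 0.044
gripper_force: 15.0
```

Emit:
arm_command([
  [[0, 0, 0.03, 0, 0, 0], [0, 0, 0, 0, 0, 0], [0, 0, 0, 0, 0, 0]],
])

```text
t: 10.23
tool_pos: [0.5053, 0.0263, 0.0946]
orientation: [-3.14, -0.102, 0.002]
force: [4.1, 3.3, -4.5]
opening: 0.0439
gripper_force: 15.0
```

Emit:
arm_command([
  [[0, 0, 0.03, 0, 0, 0], [0, 0, 0, 0, 0, 0], [0, 0, 0, 0, 0, 0]],
])

```text
t: 10.48
tool_pos: [0.5051, 0.0263, 0.0946]
orientation: [-3.14, -0.102, 0.003]
force: [4.9, 3.3, -5.5]
opening: 0.0437
gripper_force: 15.0
```

C also resists 5.5 N without moving, so A should be the worn one. I'll confirm by tugging it.

Emit:
arm_command([
  [[0, 0, -0.1, 0, 0, 0], [0, 0, 0, 0, 0, 0], [0, 0, 0, 0, 0, 0], [0, 0, 0, 0, 0, 0]],
], gripper=0.14)

```text
t: 10.82
tool_pos: [0.5055, 0.026, 0.0948]
orientation: [3.14, 0.102, -0.002]
force: [0.3, -1.0, -0.2]
opening: 0.0526
gripper_force: 0.0
```

Emit:
arm_command([
  [[0, 0, 0.6, 0, 0, 0], [0, 0, 1.5, 0, 0, 0], [0, 0, 1.8, 0, 0, 0], [0, 0, 1.8, 0, 0, 0], [0, 0, 0.6, 0, 0, 0], [-0.15, 2.4, 0, 0, 0, 0], [-0.15, 2.4, 0, 0, 0, 0], [-0.15, 2.4, 0, 0, 0, 0], [-0.15, 2.4, 0, 0, 0, 0], [-0.15, 2.4, 0, 0, 0, 0], [-0.2, 2.7, 0, 0, 0, 0], [0, 0, 0, 0, 0, 0]],
])

```text
t: 11.82
tool_pos: [0.4957, 0.177, 0.158]
orientation: [-3.138, -0.106, 0.0]
force: [0.1, 0.3, 0.4]
opening: 0.0533
gripper_force: 0.0
```

Emit:
arm_command([
  [[0, 0, 0, 0, 0, 0], [0, 0, 0, 0, 0, 0]],
])

```text
t: 11.98
tool_pos: [0.4962, 0.1729, 0.1579]
orientation: [3.139, 0.103, -0.001]
force: [-0.0, -0.1, 0.8]
opening: 0.053
gripper_force: 0.0
```

Emit:
arm_command([
  [[0, 0.03, -1.2, 0, 0, 0], [0, 0, -1.2, 0, 0, 0], [0, 0, -1.2, 0, 0, 0], [0, 0, -1.2, 0, 0, 0], [0, 0, -1.1, 0, 0, 0], [0, 0, -0.5, 0, 0, 0], [0, 0, 0, 0, 0, 0], [0, 0, 0, 0, 0, 0]],
])

```text
t: 12.65
tool_pos: [0.4962, 0.1734, 0.0937]
orientation: [3.14, 0.102, -0.001]
force: [-0.1, 0.0, -0.7]
opening: 0.0526
gripper_force: 0.0
```

Emit:
arm_command([
  [[0, 0, 0, 0, 0, 0], [0, 0, 0, 0, 0, 0], [0, 0, 0, 0, 0, 0], [0, 0, 0, 0, 0, 0], [0, 0, 0, 0, 0, 0], [0, 0, 0, 0, 0, 0]],
], gripper=-0.2)

```text
t: 13.15
tool_pos: [0.4971, 0.1739, 0.0951]
orientation: [-3.139, -0.102, -0.003]
force: [-1.1, 0.9, 5.3]
opening: 0.0442
gripper_force: 15.0
```

Emit:
arm_command([
  [[0, 0, 0.05, 0, 0, 0], [0, 0, 0, 0, 0, 0], [0, 0, 0, 0, 0, 0]],
])

```text
t: 13.4
tool_pos: [0.4969, 0.1737, 0.0951]
orientation: [-3.14, -0.102, -0.002]
force: [1.7, 2.5, 4.0]
opening: 0.0436
gripper_force: 15.0
```

Emit:
arm_command([
  [[0, 0, 0.05, 0, 0, 0], [0, 0, 0, 0, 0, 0], [0, 0, 0, 0, 0, 0]],
])

```text
t: 13.65
tool_pos: [0.4965, 0.1735, 0.0951]
orientation: [3.14, 0.102, 0.0]
force: [2.5, 0.7, 2.3]
opening: 0.0438
gripper_force: 15.0
```

Emit:
arm_command([
  [[0, 0, 0.05, 0, 0, 0], [0, 0, 0, 0, 0, 0], [0, 0, 0, 0, 0, 0]],
])

```text
t: 13.9
tool_pos: [0.4961, 0.1733, 0.0952]
orientation: [3.14, 0.102, -0.001]
force: [1.1, 0.9, -1.7]
opening: 0.0438
gripper_force: 15.0
```

Emit:
arm_command([
  [[0, 0, 0.05, 0, 0, 0], [0, 0, 0, 0, 0, 0], [0, 0, 0, 0, 0, 0]],
])

```text
t: 14.15
tool_pos: [0.4962, 0.1733, 0.0958]
orientation: [3.139, 0.102, -0.001]
force: [1.4, -0.8, -1.0]
opening: 0.044
gripper_force: 15.0
```

Emit:
arm_command([
  [[0, 0, 0.05, 0, 0, 0], [0, 0, 0, 0, 0, 0], [0, 0, 0, 0, 0, 0]],
])

```text
t: 14.4
tool_pos: [0.4964, 0.1734, 0.0966]
orientation: [3.14, 0.102, -0.0]
force: [1.1, -1.2, -0.9]
opening: 0.044
gripper_force: 15.0
```

Emit:
arm_command([
  [[0, 0, 0.05, 0, 0, 0], [0, 0, 0, 0, 0, 0], [0, 0, 0, 0, 0, 0]],
])

```text
t: 14.65
tool_pos: [0.4965, 0.1735, 0.0972]
orientation: [3.14, 0.102, 0.0]
force: [1.8, -0.1, -1.4]
opening: 0.0439
gripper_force: 15.0
```

A slides at about 2 N, so it is the worn clip. I'll draw it off the card and carry it to the box.

Emit:
arm_command([
  [[0, 0, 0.4, 0, 0, 0], [0, 0, 0.7, 0, 0, 0], [0, 0, 0.9, 0, 0, 0], [0, 0, 1.0, 0, 0, 0], [0, 0, 1.2, 0, 0, 0], [0, 0, 1.2, 0, 0, 0], [0, 0, 1.2, 0, 0, 0], [0, 0, 1.2, 0, 0, 0], [0, 0, 1.2, 0, 0, 0], [0, 0, 1.0, 0, 0, 0], [0, 0, 0, 0, 0, 0], [0, 0, 0, 0, 0, 0]],
])

```text
t: 15.65
tool_pos: [0.4968, 0.1736, 0.1979]
orientation: [-3.14, -0.102, -0.002]
force: [-0.6, 0.2, -0.6]
opening: 0.044
gripper_force: 15.0
```

Emit:
arm_command([
  [[0.2, -1.9, 0, 0, 0, 0], [0.2, -1.9, 0, 0, 0, 0], [0.2, -1.9, 0, 0, 0, 0], [0.2, -1.9, 0, 0, 0, 0], [0.2, -1.9, 0, 0, 0, 0], [0.2, -1.9, 0, 0, 0, 0], [0.2, -1.9, 0, 0, 0, 0], [0.2, -1.9, 0, 0, 0, 0], [0.2, -1.9, 0, 0, 0, 0], [0.2, -1.9, 0, 0, 0, 0], [0.2, -1.9, 0, 0, 0, 0], [0.2, -1.9, 0, 0, 0, 0]],
])

```text
t: 16.65
tool_pos: [0.5197, -0.0553, 0.1958]
orientation: [-3.139, -0.102, 0.003]
force: [-0.2, 0.5, -0.7]
opening: 0.0438
gripper_force: 15.0
```

Emit:
arm_command([
  [[0.2, -1.9, 0, 0, 0, 0.8], [0.2, -1.9, 0, 0, 0, 0.8], [0.2, -1.9, 0, 0, 0, 0.8], [0.2, -1.9, 0, 0, 0, 0.8], [0.2, -1.9, 0, 0, 0, 0.8], [0.2, -1.9, 0, 0, 0, 0.8], [0.2, -1.9, 0, 0, 0, 0.8], [0.2, -1.9, 0, 0, 0, 0.7], [0, 0, 0, 0, 0, 0], [0, 0, 0, 0, 0, 0], [0, 0, 0, 0, 0, 0]],
])

```text
t: 17.57
tool_pos: [0.5359, -0.2058, 0.1962]
orientation: [-3.128, -0.273, 0.002]
force: [0.2, 0.5, 0.1]
opening: 0.0436
gripper_force: 15.0
```

Emit:
arm_command([
  [[0, -0.3, -1.3, 0, 0, 0], [0, 0, -1.3, 0, 0, 0], [0, 0, -1.3, 0, 0, 0], [0, 0, -1.3, 0, 0, 0], [0, 0, -1.3, 0, 0, 0], [0, 0, -1.3, 0, 0, 0], [0, 0, -1.3, 0, 0, 0], [0, 0, -1.3, 0, 0, 0], [0, 0, -1.3, 0, 0, 0], [0, 0, -1.3, 0, 0, 0], [0, 0, -0.8, 0, 0, 0], [0, 0, -0.4, 0, 0, 0]],
])

```text
t: 18.57
tool_pos: [0.5355, -0.209, 0.0531]
orientation: [-3.128, -0.274, 0.003]
force: [0.9, -0.7, -0.6]
opening: 0.044
gripper_force: 15.0
```

Emit:
arm_command([
  [[0, 0, -0.3, 0, 0, 0], [0, 0, -0.2, 0, 0, 0], [0, 0, 0, 0, 0, 0], [0, 0, 0, 0, 0, 0]],
])

```text
t: 18.9
tool_pos: [0.5368, -0.2097, 0.0508]
orientation: [3.129, 0.274, 0.001]
force: [-0.1, -1.4, 0.3]
opening: 0.044
gripper_force: 15.0
```

Emit:
arm_command([
  [[0, 0, -0.15, 0, 0, 0], [0, 0, 0, 0, 0, 0], [0, 0, 0, 0, 0, 0]],
])

```text
t: 19.15
tool_pos: [0.5366, -0.2095, 0.0489]
orientation: [3.129, 0.274, 0.001]
force: [-0.4, -0.1, -0.2]
opening: 0.0438
gripper_force: 15.0
```

Emit:
arm_command([
  [[0, 0, 0, 0, 0, 0], [0, 0, 0, 0, 0, 0], [0, 0, 0, 0, 0, 0], [0, 0, 0, 0, 0, 0], [0, 0, 0, 0, 0, 0], [0, 0, 0, 0, 0, 0]],
], gripper=0.4)

```text
t: 19.65
tool_pos: [0.5364, -0.2095, 0.0487]
orientation: [3.13, 0.274, 0.0]
force: [1.1, -0.2, -1.0]
opening: 0.0649
gripper_force: 0.0
```

Emit:
arm_command([
  [[0, 0, 1.0, 0, 0, 0], [0, 0, 1.5, 0, 0, 0], [0, 0, 1.8, 0, 0, 0], [0, 0, 1.8, 0, 0, 0], [0, 0, 1.8, 0, 0, 0], [0, 0, 1.8, 0, 0, 0], [0, 0, 1.8, 0, 0, 0], [0, 0, 1.8, 0, 0, 0], [0, 0, 1.8, 0, 0, 0], [0, 0, 0, 0, 0, 0], [0, 0, 0, 0, 0, 0]],
])

```text
t: 20.57
tool_pos: [0.5369, -0.2097, 0.2009]
orientation: [3.129, 0.274, 0.003]
force: [-0.5, 0.9, 0.0]
opening: 0.065
gripper_force: 0.0
```

```bash
python3 - <<'E'
from h import *
s=monitor.read_state();print(s['tool_pos'],s['orientation'])
t=eyes.read_camera("top");c=eyes.read_camera("scene")
def cr(im,x,y,w,h,f): return cv2.resize(im[y:y+h,x:x+w],None,fx=f,fy=f,interpolation=cv2.INTER_CUBIC)
W=np.zeros((590,780,3),np.uint8);W[:270,:440]=cr(t,215,200,110,67.__int__()+1-0,4)[:270];W[:360,450:780]=cr(t,358,178,82,90,4)[:,:330] if 0 else np.pad(cr(t,358,178,82,90,4),((0,0),(0,2),(0,0)))
W[275:575,:440]=cr(c,270,185,88,120,5)[:300,:440] if 0 else cr(c,265,185,88,60,5)
cv2.imwrite("pics/d.png",W)
E
```

```text
File "<stdin>", line 5
    W=np.zeros((590,780,3),np.uint8);W[:270,:440]=cr(t,215,200,110,67.__int__()+1-0,4)[:270];W[:360,450:780]=cr(t,358,178,82,90,4)[:,:330] if 0 else np.pad(cr(t,358,178,82,90,4),((0,0),(0,2),(0,0)))
                                                                     ^
SyntaxError: invalid decimal literal
```

```bash
cat >> h.py <<'E'
def cr(im,x,y,w,h,f):
    o=cv2.resize(im[y:y+h,x:x+w],None,fx=f,fy=f,interpolation=cv2.INTER_CUBIC)
    for i in range(0,w,20): cv2.putText(o,str(x+i),(i*f,8),0,.3,(0,255,255))
    for i in range(10,h,10): cv2.putText(o,str(y+i),(0,i*f+3),0,.3,(0,255,255))
    return o
E
python3 - <<'E'
from h import *
t,c,w=[eyes.read_camera(n) for n in("top","scene","wrist")]
W=np.zeros((600,800,3),np.uint8)
W[:200,:440]=cr(t,215,200,110,50,4);W[:300,450:800]=cr(c,270,185,70,60,5)
W[200:600,:440]=cr(w,210,140,220,200,2);W[305:600,450:790]=cr(c,325,140,85,74,4)[:295]
cv2.imwrite("pics/d.png",W)
E
```

```text
(no output)
```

View pics/d.png

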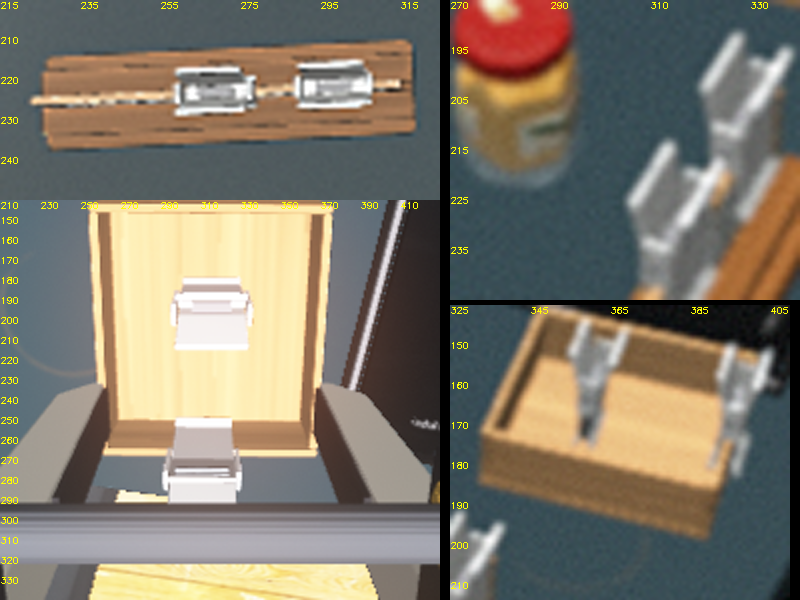

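The worn clip stands upright in the box, and clips B and C still sit home on the card. I'll use the cheek tops at wrist pixel (311,275) to check the new clip's position.

```bash
python3 - <<'E'
from h import *
W=proj(eyes.camera_model("wrist"))
p=lambda x,y:(210+x/2,140+(y-200)/2)
print(atz(W,[p(166,474),p(239,469),p(202,472)],.080))
print("worn cheeks tops",atz(W,[p(173,308),p(249,304)],.068))
s=monitor.read_state();print(s['q'],s['tool_pos'],s['orientation'])
E
```

```text
[[ 0.43856771 -0.20086615]
 [ 0.44892345 -0.2409321 ]
 [ 0.44338947 -0.22070316]]
worn cheeks tops [[ 0.53193199 -0.18927774]
 [ 0.54130218 -0.22926527]]
[-4.61308932e-01  7.50306683e-02  1.58326645e+00  1.43622811e-04
  1.48407748e+00  9.34630771e-01] [ 0.53616277 -0.20927887  0.19897916] [-3.12906725e+00 -2.74248534e-01  9.30554478e-04]
```

Emit:
arm_command([
  [[-0.8, -0.1, 0, 0, 0, 7.0], [-0.8, -0.1, 0, 0, 0, 7.0], [-0.8, -0.1, 0, 0, 0, 7.0], [-0.8, -0.1, 0, 0, 0, 7.0], [-0.8, -0.1, 0, 0, 0, 7.0], [-0.8, -0.1, 0, 0, 0, 7.0], [-0.8, -0.1, 0, 0, 0, 7.0], [-0.8, -0.1, 0, 0, 0, 7.0], [-0.8, -0.1, 0, 0, 0, 7.0], [-0.8, -0.1, 0, 0, 0, 7.0], [-0.8, -0.1, 0, 0, 0, 7.0], [-0.8, -0.1, 0, 0, 0, 7.0]],
], gripper=-0.03)

```text
t: 21.72
tool_pos: [0.4398, -0.2212, 0.1988]
orientation: [-2.134, -2.304, 0.0]
force: [-0.4, 0.3, 1.2]
opening: 0.0449
gripper_force: 0.0
```

Emit:
arm_command([
  [[-0.2, 0, 0, 0, 0, 6.0], [0, 0, 0, 0, 0, 0], [0, 0, 0, 0, 0, 0], [0, 0, 0, 0, 0, 0]],
])

```text
t: 22.05
tool_pos: [0.4385, -0.2214, 0.1993]
orientation: [-2.023, -2.403, -0.0]
force: [-1.4, -0.8, 0.8]
opening: 0.0452
gripper_force: 0.0
```

```bash
python3 - <<'E'
from h import *
s=monitor.read_state();R=cv2.Rodrigues(np.array(s['orientation']))[0];print(s['tool_pos'],np.degrees(np.arctan2(R[1,1],R[0,1])),R[:,2],s['opening'],s['force'])
w=eyes.read_camera("wrist");cv2.imwrite("pics/e.png",w)
E
```

```text
[ 0.43846402 -0.22136722  0.199319  ] 9.811863229295966 [-2.73902057e-04  2.94577792e-04 -9.99999919e-01] 0.04515652029745659 [-1.37595397 -0.81059786  0.75891153]
```

View pics/e.png

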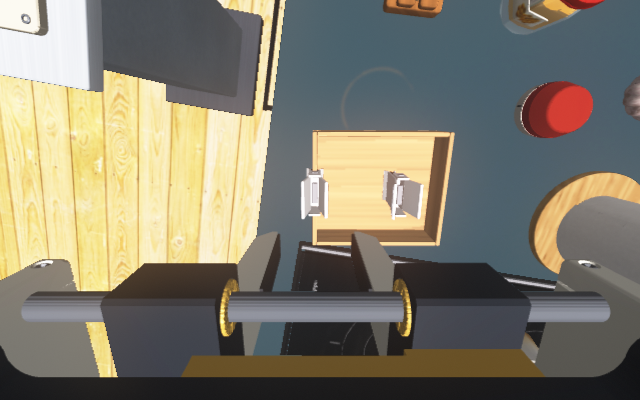

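The new clip shows at about (314,194), centred between the fingers at columns 265 and 366 and parallel to them. I'll descend on its tails.

Emit:
arm_command([
  [[-0.03, 0.04, -1.2, 0, 0, 0], [0, 0, -1.2, 0, 0, 0], [0, 0, -1.2, 0, 0, 0], [0, 0, -1.2, 0, 0, 0], [0, 0, -1.2, 0, 0, 0], [0, 0, -1.2, 0, 0, 0], [0, 0, -1.2, 0, 0, 0], [0, 0, -1.2, 0, 0, 0], [0, 0, -1.2, 0, 0, 0], [0, 0, -1.0, 0, 0, 0], [0, 0, -0.7, 0, 0, 0], [0, 0, -0.3, 0, 0, 0]],
])

```text
t: 23.1
tool_pos: [0.4374, -0.2207, 0.0701]
orientation: [-2.018, -2.405, 0.0]
force: [-0.2, -0.5, 0.3]
opening: 0.045
gripper_force: 0.0
```

Emit:
arm_command([
  [[0, 0, 0, 0, 0, 0], [0, 0, 0, 0, 0, 0], [0, 0, 0, 0, 0, 0]],
])

```text
t: 23.35
tool_pos: [0.4386, -0.2214, 0.0724]
orientation: [2.018, 2.406, 0.0]
force: [1.2, 0.5, 0.3]
opening: 0.0452
gripper_force: 0.0
```

Emit:
arm_command([
  [[0, 0, 0, 0, 0, 0], [0, 0, 0, 0, 0, 0], [0, 0, 0, 0, 0, 0], [0, 0, 0, 0, 0, 0], [0, 0, 0, 0, 0, 0], [0, 0, 0, 0, 0, 0], [0, 0, 0, 0, 0, 0], [0, 0, 0, 0, 0, 0]],
], gripper=-1, squeeze=25)

```text
t: 24.02
tool_pos: [0.4401, -0.2216, 0.0737]
orientation: [2.016, 2.404, 0.003]
force: [2.3, 2.4, 7.9]
opening: 0.013
gripper_force: 25.0
```

Emit:
arm_command([
  [[0, 0, 0.4, 0, 0, 0], [0, 0, 0.6, 0, 0, 0], [0, 0, 1.0, 0, 0, 0], [0, 0, 1.4, 0, 0, 0], [0, 0, 1.6, 0, 0, 0], [0, 0, 1.6, 0, 0, 0], [0, 0, 1.6, 0, 0, 0], [0, 0, 1.6, 0, 0, 0], [0, 0, 1.6, 0, 0, 0], [0, 0, 1.6, 0, 0, 0], [0, 0, 1.4, 0, 0, 0], [0, 0, 0, 0, 0, 0]],
])

```text
t: 25.02
tool_pos: [0.4394, -0.222, 0.2197]
orientation: [2.016, 2.403, 0.001]
force: [1.0, -1.0, 0.1]
opening: 0.0133
gripper_force: 25.0
```

Emit:
arm_command([
  [[0.25, 1.8, 0, 0, 0, -0.27], [0.25, 1.8, 0, 0, 0, -0.27], [0.25, 1.8, 0, 0, 0, -0.27], [0.25, 1.8, 0, 0, 0, -0.27], [0.25, 1.8, 0, 0, 0, -0.27], [0.25, 1.8, 0, 0, 0, -0.27], [0.25, 1.8, 0, 0, 0, -0.27], [0.25, 1.8, 0, 0, 0, -0.27], [0.25, 1.8, 0, 0, 0, -0.27], [0.25, 1.8, 0, 0, 0, -0.27], [0.25, 1.8, 0, 0, 0, -0.27]],
])

```text
t: 25.93
tool_pos: [0.4651, -0.0222, 0.215]
orientation: [-2.081, -2.353, 0.001]
force: [0.6, 0.1, 0.4]
opening: 0.0131
gripper_force: 25.0
```

Emit:
arm_command([
  [[0.25, 1.8, 0, 0, 0, -0.27], [0.25, 1.8, 0, 0, 0, -0.27], [0.25, 1.8, 0, 0, 0, -0.27], [0.25, 1.8, 0, 0, 0, -0.27], [0.25, 1.8, 0, 0, 0, -0.27], [0.25, 1.8, 0, 0, 0, -0.27], [0.25, 1.8, 0, 0, 0, -0.27], [0.25, 1.8, 0, 0, 0, -0.27], [0.25, 1.8, 0, 0, 0, -0.27], [0.25, 1.8, 0, 0, 0, -0.27], [0.25, 1.8, 0, 0, 0, -0.27], [0, 0, 0, 0, 0, 0]],
])

```text
t: 26.93
tool_pos: [0.4926, 0.1773, 0.2148]
orientation: [-2.138, -2.3, 0.0]
force: [-0.0, 0.5, -1.1]
opening: 0.0131
gripper_force: 25.0
```

Emit:
arm_command([
  [[0, 0, 0, 0, 0, 0], [0, 0, 0, 0, 0, 0]],
])

```text
t: 27.1
tool_pos: [0.4927, 0.1744, 0.2151]
orientation: [-2.14, -2.299, 0.002]
force: [0.0, 0.7, -0.2]
opening: 0.013
gripper_force: 25.0
```

```bash
python3 - <<'E'
from h import *
s=monitor.read_state();R=cv2.Rodrigues(np.array(s['orientation']))[0];print(s['tool_pos'],np.degrees(np.arctan2(R[1,1],R[0,1])),R[:,2],s['opening'],s['force'])
c,w=[eyes.read_camera(n) for n in("scene","wrist")]
W=np.zeros((600,800,3),np.uint8);W[:600,:400]=cr(c,260,160,100,150,4);W[:400,400:800]=cr(w,220,130,200,200,2)
cv2.imwrite("pics/f.png",W)
E
```

```text
[0.49271614 0.17435911 0.21508194] 4.100301775889299 [-9.56086646e-04 -7.20973925e-04 -9.99999283e-01] 0.012962452462163777 [ 0.00324173  0.66028879 -0.24981777]
```

View pics/f.png

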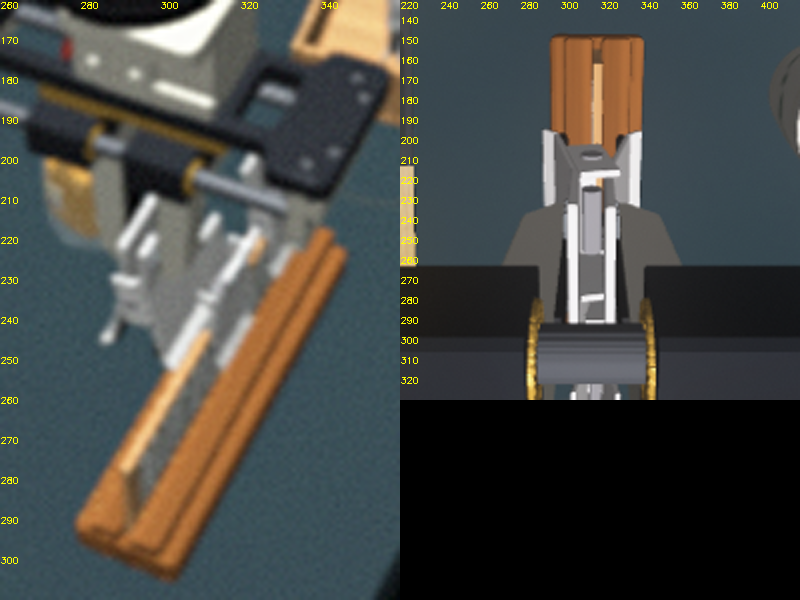

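The wrist view shows the clip held squarely, with its jaws open and the card's line slightly to the right of the clip (column 318 against 316). I'll shift in x and descend.

Emit:
arm_command([
  [[0.37, -0.1, 0, 0, 0, -0.2], [0, 0, -1.0, 0, 0, 0], [0, 0, -1.2, 0, 0, 0], [0, 0, -1.2, 0, 0, 0], [0, 0, -1.2, 0, 0, 0], [0, 0, -1.2, 0, 0, 0], [0, 0, -0.8, 0, 0, 0], [0, 0, 0, 0, 0, 0], [0, 0, 0, 0, 0, 0], [0, 0, 0, 0, 0, 0]],
])

```text
t: 28.03
tool_pos: [0.4971, 0.174, 0.1501]
orientation: [2.145, 2.295, 0.001]
force: [0.2, 0.4, -0.3]
opening: 0.0131
gripper_force: 25.0
```

Emit:
arm_command([
  [[0, 0, -0.5, 0, 0, 0], [0, 0, -0.5, 0, 0, 0], [0, 0, -0.5, 0, 0, 0], [0, 0, -0.5, 0, 0, 0], [0, 0, -0.5, 0, 0, 0], [0, 0, 0, 0, 0, 0], [0, 0, 0, 0, 0, 0]],
])

```text
t: 28.62
tool_pos: [0.4964, 0.1738, 0.124]
orientation: [-2.145, -2.295, 0.002]
force: [-0.6, -0.7, -0.5]
opening: 0.0133
gripper_force: 25.0
```

Emit:
arm_command([
  [[0, 0, -0.3, 0, 0, 0], [0, 0, -0.3, 0, 0, 0], [0, 0, -0.3, 0, 0, 0], [0, 0, -0.2, 0, 0, 0], [0, 0, 0, 0, 0, 0], [0, 0, 0, 0, 0, 0], [0, 0, 0, 0, 0, 0]],
])

```text
t: 29.2
tool_pos: [0.4969, 0.1739, 0.1137]
orientation: [2.145, 2.295, 0.0]
force: [-0.1, 1.1, -0.1]
opening: 0.0133
gripper_force: 25.0
```

Emit:
arm_command([
  [[0, 0, -0.1, 0, 0, 0], [0, 0, 0, 0, 0, 0], [0, 0, 0, 0, 0, 0]],
])

```text
t: 29.45
tool_pos: [0.4968, 0.1739, 0.1127]
orientation: [2.145, 2.295, -0.0]
force: [0.6, -0.7, -0.1]
opening: 0.0133
gripper_force: 25.0
```

Emit:
arm_command([
  [[0, 0, -0.1, 0, 0, 0], [0, 0, 0, 0, 0, 0], [0, 0, 0, 0, 0, 0]],
])

```text
t: 29.7
tool_pos: [0.4967, 0.1739, 0.1115]
orientation: [-2.145, -2.295, 0.0]
force: [-0.8, 0.2, 0.1]
opening: 0.013
gripper_force: 25.0
```

Emit:
arm_command([
  [[0, 0, -0.1, 0, 0, 0], [0, 0, 0, 0, 0, 0], [0, 0, 0, 0, 0, 0]],
])

```text
t: 29.95
tool_pos: [0.4969, 0.174, 0.1111]
orientation: [2.145, 2.295, 0.0]
force: [-2.0, 0.7, 3.8]
opening: 0.0131
gripper_force: 25.0
```

Emit:
arm_command([
  [[0, 0, -0.1, 0, 0, 0], [0, 0, 0, 0, 0, 0], [0, 0, 0, 0, 0, 0]],
])

```text
t: 30.2
tool_pos: [0.497, 0.174, 0.1109]
orientation: [2.145, 2.295, 0.001]
force: [-4.5, -1.9, 10.7]
opening: 0.0131
gripper_force: 25.0
```

Emit:
arm_command([
  [[0, 0, -0.1, 0, 0, 0], [0, 0, 0, 0, 0, 0], [0, 0, 0, 0, 0, 0]],
])

```text
t: 30.45
tool_pos: [0.4972, 0.174, 0.1108]
orientation: [2.144, 2.295, 0.001]
force: [-8.8, -1.4, 17.3]
opening: 0.0137
gripper_force: 25.0
```

Seated at the expected height with 17 N of press. Ease off a little, then let the spring close.

Emit:
arm_command([
  [[-0.05, 0, 0.08, 0, 0, 0], [0, 0, 0, 0, 0, 0], [0, 0, 0, 0, 0, 0], [0, 0, 0, 0, 0, 0]],
], gripper=-0.6)

```text
t: 30.78
tool_pos: [0.4966, 0.1741, 0.11]
orientation: [2.145, 2.295, 0.001]
force: [-1.4, -0.2, 6.1]
opening: 0.0188
gripper_force: 9.8
```

Emit:
arm_command([
  [[0, 0, 0, 0, 0, 0], [0, 0, 0, 0, 0, 0], [0, 0, 0, 0, 0, 0], [0, 0, 0, 0, 0, 0], [0, 0, 0, 0, 0, 0]],
], gripper=-0.1)

```text
t: 31.2
tool_pos: [0.4962, 0.1739, 0.1091]
orientation: [-2.145, -2.295, 0.001]
force: [0.4, 0.6, -0.6]
opening: 0.0407
gripper_force: 0.0
```

Emit:
arm_command([
  [[0, 0, 0.5, 0, 0, 0], [0, 0, 1.0, 0, 0, 0], [0, 0, 1.5, 0, 0, 0], [0, 0, 2.0, 0, 0, 0], [0, 0, 2.0, 0, 0, 0], [-0.5, -2, 2.0, 0, 0, 0], [-0.5, -3, 2.0, 0, 0, 0], [-0.5, -3, 0, 0, 0, 0], [-0.5, -3, 0, 0, 0, 0], [-0.5, -3, 0, 0, 0, 0], [-0.5, -3, 0, 0, 0, 0], [-0.5, -3, 0, 0, 0, 0]],
])

```text
t: 32.2
tool_pos: [0.4611, -0.0274, 0.2208]
orientation: [2.144, 2.295, 0.002]
force: [-0.3, -0.2, 0.1]
opening: 0.0419
gripper_force: 0.0
```

Emit:
arm_command([
  [[-0.5, -3, 0, 0, 0, 0], [-0.5, -3, 0, 0, 0, 0], [-0.5, -3, 0, 0, 0, 0], [-0.5, -2, 0, 0, 0, 0], [0, 0, 0, 0, 0, 0], [0, 0, 0, 0, 0, 0]],
])

```text
t: 32.7
tool_pos: [0.4413, -0.1369, 0.2204]
orientation: [2.147, 2.292, 0.001]
force: [0.8, 1.5, -0.0]
opening: 0.0419
gripper_force: 0.0
```

```bash
python3 - <<'E'
from h import *
t,c=[eyes.read_camera(n) for n in("top","scene")]
W=np.zeros((600,800,3),np.uint8);W[:600,:400]=cr(c,270,185,80,120,5);W[:200,400:800]=cr(t,220,200,100,50,4);W[220:580,420:780]=cr(t,355,178,90,90,4)
cv2.imwrite("pics/g.png",W)
E
```

```text
(no output)
```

View pics/g.png

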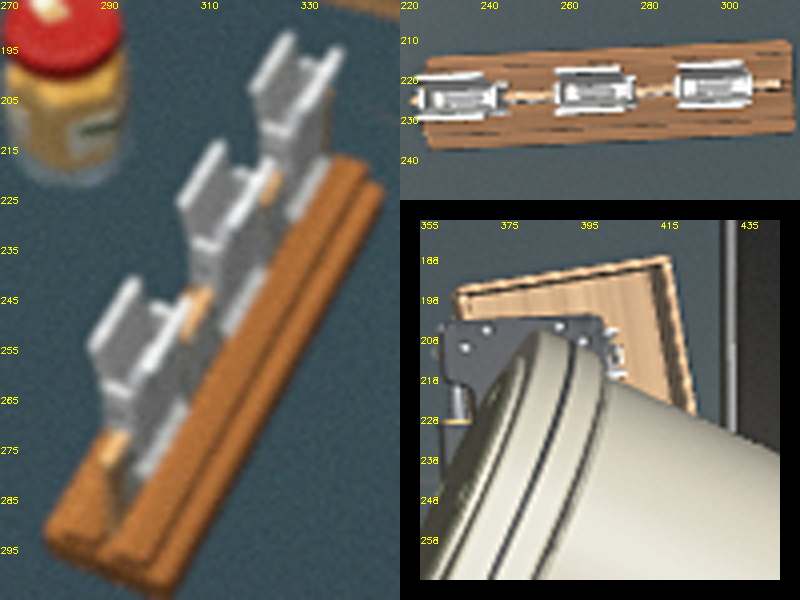

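The view matches the initial one: the new clip's tail corners at crop (137,280) and (92,350) are where the old clip's were. All three clips sit upright, and the worn one is still in the box.

```bash
python3 -c "
from plant import ticket; print(ticket.close_job())"
```

```text
the job is handed in; nothing more can be done
None
```

I found the worn clip by tugging (the one at the +y end of the card), put it in the box, and set the new clip fully home and upright in its gap; the job is handed in, but no verdict was returned.

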